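# Reset the tripped cutout of the bench power box

## Task

One of the three lever switches on the bench power box has tripped: its lever stands about upright while the other two lean to on. Reset it: push its lever right over to off, the opposite way, and on against the stiff spring at the end of its travel with a firm press of about 15 newtons on the upper half of the lever (never above 17, or it breaks) until the latch inside is reset, then throw the lever fully on and let go. Leave the other two levers on and the things around the box where they are.

Things in the scene. Friction and masses are not known exactly. Their poses are not given: they have to be found in the camera images.
- power_box: grey painted steel bench power box, fixed to the table, 220 mm along its x, 240 mm along its y, 70 mm high, with three black levers in a row along y (60 mm apart) standing up through its flat top, vents on its near face and sockets on its far (+x) face. Origin: centre of its underside. x points from near to far face, the way the levers go to ON.
- switch_a: the tripped lever switch, in any of the three places: its lever stands nearly upright. Origin at the bottom of the box, at table height, 60 mm below the lever's pivot; axes parallel to the box's: x points to ON, z up. Its lever breaks above 17 N of force from fingers or arm, squeezing included.
- lever_a (a joint): angle of the tripped lever (rad): 0 upright, positive leaning to the box's +x (ON), negative to -x (OFF). Starts between -0.08 and 0.08. Hard ON stop at 0.55; fully on is above 0.42. Stays where it is left; rubbing takes about 2.5 N at 40 mm from the pivot. On the OFF side it meets the hidden latch spring somewhere between -0.15 and -0.63, different each time.
- pivot_a (a point): pivot of the tripped lever, midway between the near and far faces, 60 mm above the table, 10 mm below the box's top; axes as the box's. The lever swings about its y.
- tip_a (a point): centre of the top end of the tripped lever: a flat bar of smooth, slippery black plastic, 8 mm thick along the swing, 14 mm wide across it, its end 65 mm from the pivot, so 55 mm above the box when upright. z along the lever, y along the pivot axis.
- latch (a joint): hidden reset latch in the tripped switch (m): 0 until the lever meets its spring, then grows as the lever is pressed further off; reset when pressed 1.5 mm for 0.2 s. The push at 40 to 45 mm from the pivot stiffens by about 4 N per mm: 1.5 mm takes about 9 to 13 N, 17 N presses it 2.5 to 3.5 mm, so press to about 15 N (lower down takes more). The lever springs a little back when let go.
- switch_b: a healthy lever switch of the box, identical, lever leaning to ON. Origin under it at the bottom of the box, on the table; axes parallel to the box's: x points to ON, z up.
- switch_c: the other healthy lever switch of the box, identical, lever leaning to ON. Origin under it at the bottom of the box, on the table; axes parallel to the box's: x points to ON, z up.
- lever_b (a joint): angle of its lever, as for the tripped one; starts between 0.50 and 0.54 and must stay above 0.42.
- lever_c (a joint): angle of its lever, as for the tripped one; starts between 0.50 and 0.54 and must stay above 0.42.
- iron_ring: loose dark steel ring, 48 mm across, 6 mm high, lying on the box's top near its near left corner. Bystander.
- slag: loose grey lump, 34 mm across, 12 mm high, on the box's top near its far right corner. Bystander.
- jar: amber jar, 60 mm across, 75 mm high, on the table beside the box. Bystander.
- brush: brush with wooden handle, 180 mm long, on the table on the box's other side. Bystander.
- foil_box: blue carton 90 x 150 x 50 mm, on the table to the left. Bystander.
- scraper: steel scraper, 170 mm long, on the table to the right. Bystander.
- pot: white plastic cup, 90 mm across, 70 mm high, on the table to the right. Bystander.

How it is judged (in metres and radians):
On the way, in this order (a step that is already met when the one before it is completed fails the run):
1. the tripped lever is pushed fully off, pressing the reset latch by at least 1.5 mm for 0.2 s (value of joint latch above 0.0015 m), for 0.2 s.
2. the lever is then thrown fully on (value of joint lever_a above 0.42 rad), for 0.2 s.
At the end, for the whole second after the job is handed in: all three levers fully on (above 0.42 rad) and at rest, after the tripped one's latch was reset, and every bystander within 20 mm of where it was (value of joint each of lever_a, lever_b, lever_c above 0.42 rad and velocity of joint lever_a below 0.05 rad/s and not (velocity of joint lever_a below -0.05 rad/s) and distance of each of iron_ring, slag, jar, brush, foil_box, scraper, pot from where it was at the start of the episode below 0.02 m); the robot touches nothing.
It fails at once if more than 17 N on the tripped switch's lever (contact force between any of the fingers, the arm and switch_a above 17 N).
It fails at once if another lever moved off its ON position (below 0.42 rad) (value of joint any of lever_b, lever_c below 0.42 rad).
It fails at once if a bystander moved by more than 20 mm (distance of any of iron_ring, slag, jar, brush, foil_box, scraper, pot from where it was at the start of the episode above 0.02 m).
It also fails if it takes over 48 s, if anything falls off the work surface, if the arm or the gripper's body presses on something with over 40 N, if the wrist force passes 120 N, or if a joint passes its speed limit or range.

## Robot

A 7-joint arm with a two-finger parallel gripper is mounted at the origin on the work surface. World frame = base frame: x ahead of the robot, y to its left, z up, the work surface at z = 0. Lengths are in mm, angles in rad, forces in N, time in s.
With the tool pointing down it reaches from about 400 to 875 mm from the base axis. Payload 4.4 kg.
Tool frame: the origin (TCP) lies midway between the tips of the shut fingers; the grasp point (between the pads) lies ctrl.grip_depth behind it (ctrl.grip_depth is the distance from the TCP to the grasp point, in mm); z points along the fingers, y is the line along which they close (so a half turn about z gives the same grasp; the last joint's range is limited). The gripper opens to 85 mm and grips with 20 to 120 N. Pads are 22 mm wide; open, the fingers measure 114 mm over their backs; the gripper's body (76 mm by 85 mm) begins 54 mm behind the grasp point. The pads swing forward as they close: fully open they stand 13 mm farther back than shut.
Start: joints at [1.05, 0.628, 0.038, 1.517, -0.027, 0.996, -0.02], TCP at [285.562, -583.928, 231.313] pointing down, gripper open.
Joint ranges: [-3.06, 3.06], [-0.37, 2.12], [-1.25, 1.32], [0.18, 2.47], [-1.1, 4.24], [0.23, 1.98], [-2.94, 2.94]. Speed limits (rad/s): [2.57, 2.57, 3.14, 3.14, 3.14, 3.14, 3.14].

## Interface

Orientations are given as [roll, pitch, yaw] about the fixed x, y, z axes, in that order (R = Rz(yaw) Ry(pitch) Rx(roll)).
In Python, from cell import ctrl gives the robot as it stands.
- The arm moves only by the tool carry_out, never from a script. Its argument "deltas" is one flat list of numbers, 7 for each row, row after row: the turn, a rotation vector about the tool's x, y, z in degrees, then the shift along the tool's x, y, z in m, then the closure, from -1 (fully open) to 1 (shut). In form: [wx, wy, wz, dx, dy, dz, claw, wx, wy, wz, dx, dy, dz, claw, ...]. A call has 1 to 12 rows; each row shifts and turns the commanded pose from where the row before left it, along the tool's axes as they then stand; what a row does not reach is not made up. A row lasts 1/8 s, in which the tool goes at most 62.5 mm and 10.7 degrees, less where a joint would pass 70% of its speed; a pose out of reach is approached as far as the arm can. A call with a gripper value outside its range is refused whole. The fingers move at their own pace and stop on an object; the grip force is fixed at half the most. Time passes only in rows, so rows that do not move let the fingers close. It gives the time, the measured TCP pose, the force, the opening and the grip force at its end, in the units of the state.
- ctrl.read_state(): the state, without advancing time (a new reading comes with each control period).
- ctrl.get_image(name): name is "side" or "top"; returns the picture (420x560x3 uint8, red, green, blue); there is no depth.
- ctrl.calibration(name): a dict with "mtx" (3x3 intrinsics, pixels), "R" (3x3) and "t" (3): a world point X has camera coordinates R X + t. Camera axes: x right, y down, z forward; pixel columns grow to the right and rows downward; lengths in mm; the calibration is good to about 2 mm. A picture is of the moment at which its call begins. calibration takes no time and is no camera call.
- ctrl.finish_job(): hands the job in; it is judged then, once.
The state is a dict: "clock": time; "qpos": joint angles; "qd": joint speeds; "tau": joint torques, N m; "eef_pos": TCP position; "tool_rot": TCP orientation; "force": force on the tool from outside, world axes, zero at the start; "torque": the same for the moment, N m; "width": finger opening in mm; "gripper_force": force on a finger pad.
Only numpy, scipy, OpenCV 4.12 (cv2) and the standard library are available. Lean on these libraries where they do the work, as an engineer would, in place of code of your own. Each camera call takes 0.05 s, during which the arm holds its last target. There are 200 camera calls.

## Working session

There is one attempt and no reset: what is moved stays moved. The work goes in short steps, Python scripts to look and compute and a tool call to move; the robot and the scene stay as the last step left them, time stands still between calls to the robot, and variables do not carry over. Pictures are saved under pics/ and viewed, at most 10 in all, crops included, and the job is handed in when it is done.

Besides the shell and the picture viewer there is one more tool, called after "Emit:" as a command line: name --argument value ..., lists and objects as JSON in quotes. carry_out: Moves the arm, as the interface text tells. Its arguments: {"type":"object","properties":{"deltas":{"type":"array"}},"required":["deltas"]}

```bash
mkdir -p pics
python3 - <<'E'
from cell import ctrl
import cv2,numpy as np
for n in("top","side"):
    im=ctrl.get_image(n);cv2.imwrite(f"pics/{n}0.png",im[...,::-1])
    c=ctrl.calibration(n);print(n,np.round(c["mtx"],1).tolist(),np.round(c["R"],3).tolist(),np.round(c["t"]).tolist(),(-np.array(c["R"]).T@c["t"]).round())
s=ctrl.read_state();print(s,ctrl.grip_depth)
E
```

```text
top [[434.8, 0.0, 280.5], [0.0, 434.8, 209.3], [0.0, 0.0, 1.0]] [[0.001, -1.0, -0.025], [-0.981, 0.004, -0.192], [0.192, 0.025, -0.981]] [30.0, 571.0, 1219.0] [ 326.   -2. 1306.]
side [[545.4, 0.0, 275.0], [0.0, 545.4, 209.5], [0.0, 0.0, 1.0]] [[-0.772, -0.636, 0.008], [-0.314, 0.369, -0.875], [0.554, -0.678, -0.484]] [427.0, 258.0, 1441.0] [-388. 1153.  920.]
{'clock': 0.1, 'qpos': array([ 1.05018741,  0.62925695,  0.03845259,  1.51827121, -0.02699562,
        0.99630292, -0.0199899 ]), 'qd': array([ 2.19536920e-04, -2.40719815e-03,  1.33574755e-03, -1.50867927e-03,
        1.15467007e-03, -1.47255470e-03,  4.26511845e-06]), 'tau': array([ 3.73228948e-03, -5.64526749e+01,  1.23078257e+00, -1.93971455e+01,
        1.13634719e-02,  5.45692761e-03,  6.10291337e-07]), 'eef_pos': array([ 285.31347432, -583.40729003,  230.47801929]), 'tool_rot': array([-3.13987261e+00,  2.59243979e-05,  4.54815019e-01]), 'force': array([ 0.15793899, -0.25525606, -0.83181537]), 'torque': array([-0.01651617,  0.03604004,  0.00331965]), 'gripper_force': 0.0, 'width': 85.39346530992155} 18.700000000000003
```

View pics/top0.png

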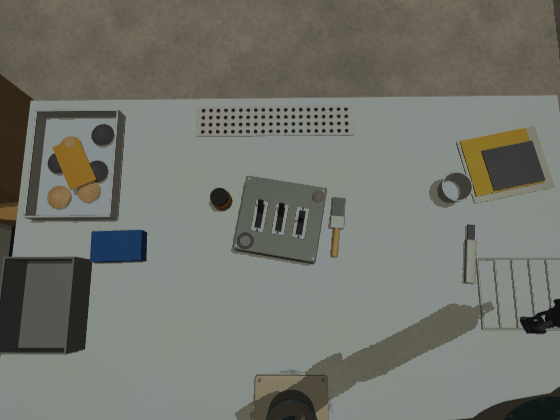

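View pics/side0.png

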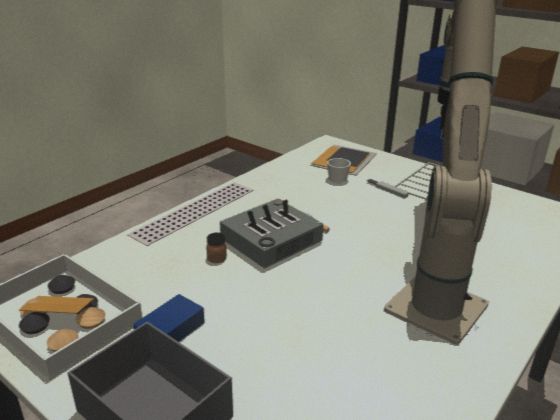

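The top view shows the box around (282,220), with levers near (260,213), (280,217) and (300,222). I'll measure it and zoom in.

```bash
cat > h.py <<'E'
from cell import ctrl
import cv2,numpy as np
def ray(n,uv,z):
    c=ctrl.calibration(n);R=np.array(c["R"]);t=np.array(c["t"]);o=-R.T@t
    d=R.T@np.linalg.inv(c["mtx"])@np.array([*uv,1.]);return o+d*(z-o[2])/d[2]
def proj(n,X):
    c=ctrl.calibration(n);p=np.array(c["mtx"])@(np.array(c["R"])@X+np.array(c["t"]));return p[:2]/p[2]
E
python3 - <<'E'
from h import *
im=cv2.imread("pics/top0.png");s=cv2.imread("pics/side0.png")
a=cv2.resize(im[165:275,225:345],None,fx=5,fy=5,interpolation=cv2.INTER_CUBIC)
b=cv2.resize(s[190:270,215:335],None,fx=6,fy=6,interpolation=cv2.INTER_CUBIC)
cv2.imwrite("pics/ta.png",a);cv2.imwrite("pics/sa.png",b)
g=im.max(2).astype(int)
sub=np.zeros_like(g);sub[170:268,228:332]=1
m=((g<140)&(g>25)&(im.max(2).astype(int)-im.min(2)<25)&(sub>0)).astype(np.uint8)
m=cv2.morphologyEx(m,cv2.MORPH_OPEN,np.ones((3,3)))
cs=max(cv2.findContours(m,0,2)[0],key=cv2.contourArea)
hull=cv2.convexHull(cs);print("area",cv2.contourArea(cs))
q=cv2.approxPolyDP(hull,8,True)[:,0];
for p in q:print("corner",p,ray("top",p,70).round())
box=((g>=150)&(cv2.drawContours(np.zeros(g.shape,np.uint8),[cv2.convexHull(cs)],-1,1,-1)>0))
inner=np.zeros_like(g);inner[190:248,245:315]=1
for nm,mm in(("white",(g>165)&(inner>0)),("black",(g<25)&(inner>0))):
    n,l,st,ce=cv2.connectedComponentsWithStats(mm.astype(np.uint8))
    for i in range(1,n):
        if st[i,4]>8:print(nm,st[i],ce[i].round(1),ray("top",ce[i],70).round(1))
E
```

```text
area 6620.5
corner [246 175] [672. 131.  70.]
corner [326 187] [ 634. -104.   70.]
corner [313 264] [411. -63.  70.]
corner [231 251] [448. 170.  70.]
black [258 200   5  13  57] [260.1 206.4] [577.   88.3  70. ]
black [278 204   6  13  63] [280.7 210. ] [566.2  28.3  70. ]
black [298 218   5   5  23] [300.2 220.1] [536.3 -27.9  70. ]
```

View pics/ta.png

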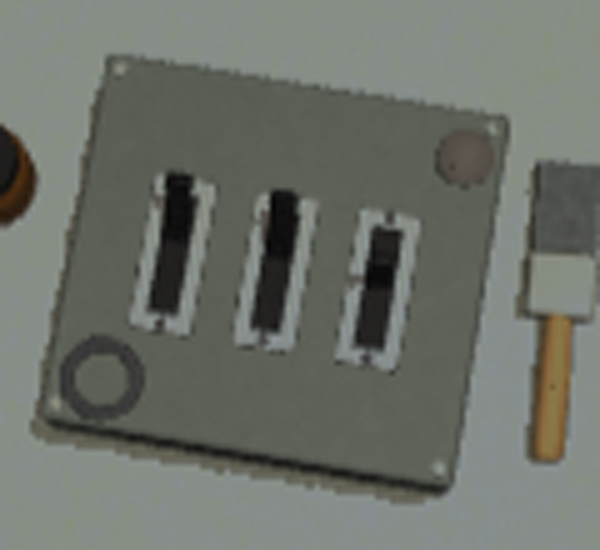

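View pics/sa.png

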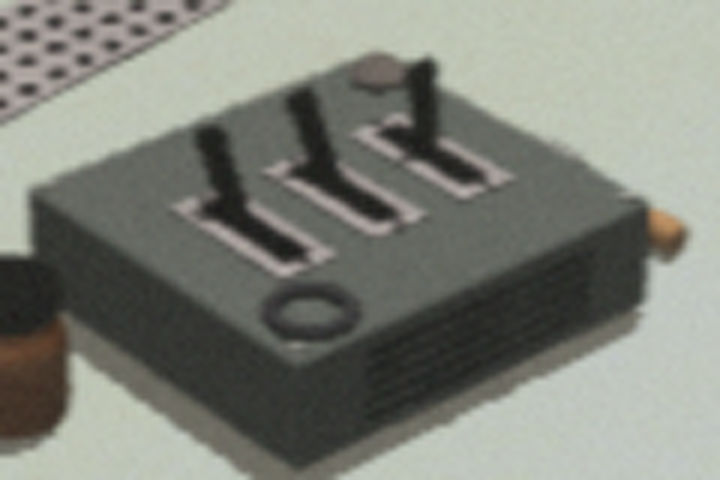

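Tripped lever is the right-hand one: its slot centre is at about (300.2,222.4), with its tip just above that. The other two slots are at about (280,218.6) and (259,215.2).

Run:
```python
from h import *
f=lambda u,v:((u+.5)/5-.5+225,(v+.5)/5-.5+165)
S=[ray("top",f(*p),70) for p in((378,289),(277,270),(172,253))]
for s in S:print("slot",s.round(1))
C=[ray("top",f(*p),70) for p in((108,55),(510,118),(450,488),(42,422))]
for i in range(4):print("corner",C[i].round(1),np.linalg.norm(C[i]-C[i-1]).round())
print("ctr",np.mean(C,0).round(1))
e=(C[1]-C[0]+C[2]-C[3]);print("yaw corners",np.arctan2(e[0],-e[1]), "yaw slots",np.arctan2((S[0]-S[2])[0],-(S[0]-S[2])[1]))
print("tip a z125",ray("top",f(380,273),125).round(1))
print("slot a->side",proj("side",S[0]), "side crop seen ~",(435/6+215,160/6+190))
yaw=-.172;X=S[0]+np.array([np.cos(yaw),np.sin(yaw),0])*38
print("target",X, "delta world",X[:2]-ctrl.read_state()["eef_pos"][:2])
```

```text
slot [529.6 -27.9  70. ]
slot [540.9  30.3  70. ]
slot [551.1  91.1  70. ]
corner [669.9 130.1  70. ] 219.0
corner [ 630.5 -105.6   70. ] 239.0
corner [415.6 -67.7  70. ] 218.0
corner [453.3 164.3  70. ] 235.0
ctr [542.3  30.3  70. ]
yaw corners -0.16312317322740622 yaw slots -0.1783253042250937
tip a z125 [529.5 -27.9 125. ]
slot a->side [286.55756504 216.00235188] side crop seen ~ (287.5, 216.66666666666666)
target [567.07972378 -34.40661076  70.        ] delta world [281.76624945 549.00067927]
```

Cross-checks agree: box sides come out at 219×237 mm, the centre slot sits at the box centre, the side-view projection is within 1 px, and the tip sits above the slot. The pivot is at (530,-28) with yaw -0.17.

Emit:
carry_out --deltas '[0, 0, 9, 0, 0, 0, 1, 0, 0, 9, 0, 0, 0, 1, 0, 0, 9, 0, 0, 0, 1, 0, 0, 8.8, 0, 0, 0, 1, 0, 0, 0, 0.025, -0.08, 0, 1]'

```text
clock: 0.72
eef_pos: [310.5, -531.8, 230.6]
tool_rot: [3.138, 0.002, -0.179]
force: [1.1, 0.6, 0.3]
width: 0.0
gripper_force: 0.0
```

Emit:
carry_out --deltas '[0, 0, 0, 0.018, -0.054, 0, 1, 0, 0, 0, 0.018, -0.054, 0, 1, 0, 0, 0, 0.018, -0.054, 0, 1, 0, 0, 0, 0.018, -0.054, 0, 1, 0, 0, 0, 0.018, -0.054, 0, 1, 0, 0, 0, 0.018, -0.054, 0, 1, 0, 0, 0, 0.018, -0.054, 0, 1, 0, 0, 0, 0.018, -0.054, 0, 1, 0, 0, 0, 0.018, -0.054, 0, 1, 0, 0, 0, 0.0, -0.04, 0, 1, 0, 0, 0, 0, 0, 0, 1, 0, 0, 0, 0, 0, 0, 1]'

```text
clock: 2.22
eef_pos: [562.2, -38.2, 231.0]
tool_rot: [3.14, 0.001, -0.171]
force: [-0.6, -0.7, -0.4]
width: 0.1
gripper_force: 0.0
```

Emit:
carry_out --deltas '[0, 0, 0, 0.0046, -0.0046, 0, 1, 0, 0, 0, 0, 0, 0.03, 1, 0, 0, 0, 0, 0, 0.035, 1, 0, 0, 0, 0, 0, 0.035, 1, 0, 0, 0, 0, 0, 0.022, 1, 0, 0, 0, 0, 0, 0.01, 1, 0, 0, 0, 0, 0, 0, 1, 0, 0, 0, 0, 0, 0, 1]'

```text
clock: 3.22
eef_pos: [568.9, -33.9, 100.3]
tool_rot: [-3.141, -0.002, -0.171]
force: [-0.1, -0.6, 0.7]
width: 0.3
gripper_force: 0.0
```

Run:
```python
from h import *
s=ctrl.read_state();print(s["eef_pos"],s["force"])
im=ctrl.get_image("side");cv2.imwrite("pics/s1.png",cv2.resize(im[150:270,215:335,::-1],None,fx=5,fy=5,interpolation=cv2.INTER_CUBIC))
```

```text
[568.85501697 -33.86628386 100.28213426] [-0.07846336 -0.55568134  0.66596686]
```

View pics/s1.png

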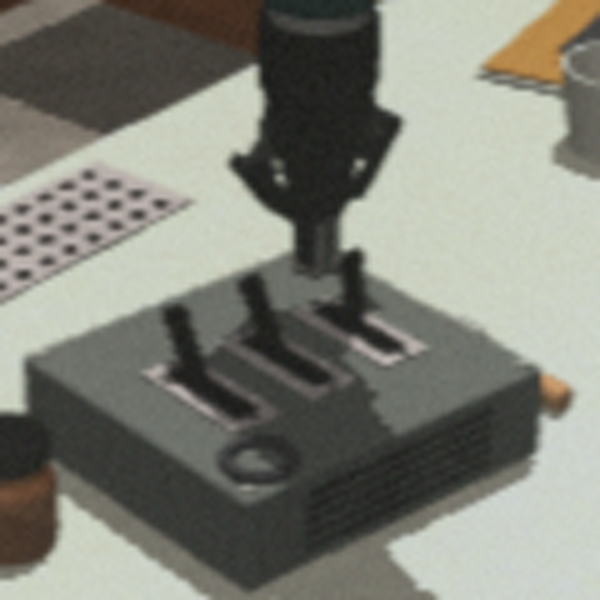

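The fist (crop 317,270) stands clear on the far side of the tripped lever (350,280), between nothing else. Next I'll approach it and feel for contact.

Emit:
carry_out --deltas '[0, 0, 0, -0.008, 0, 0, 1, 0, 0, 0, -0.008, 0, 0, 1, 0, 0, 0, -0.004, 0, 0, 1, 0, 0, 0, -0.002, 0, 0, 1, 0, 0, 0, -0.001, 0, 0, 1, 0, 0, 0, 0, 0, 0, 1]'

```text
clock: 4.03
eef_pos: [545.8, -29.7, 99.5]
tool_rot: [-3.141, -0.001, -0.17]
force: [2.6, 0.2, 0.9]
width: -0.2
gripper_force: 1.2
```

Emit:
carry_out --deltas '[0, 0, 0, -0.001, 0, 0, 1, 0, 0, 0, -0.001, 0, 0, 1, 0, 0, 0, -0.001, 0, 0, 1]'

```text
clock: 4.4
eef_pos: [542.4, -29.1, 99.3]
tool_rot: [-3.142, -0.0, -0.17]
force: [3.0, -0.5, -0.4]
width: 0.1
gripper_force: 1.3
```

Emit:
carry_out --deltas '[0, 0, 0, -0.001, 0, 0, 1, 0, 0, 0, -0.001, 0, 0, 1, 0, 0, 0, -0.001, 0, 0, 1]'

```text
clock: 4.78
eef_pos: [539.2, -28.6, 99.2]
tool_rot: [3.142, 0.0, -0.17]
force: [2.7, 0.0, 0.5]
width: -0.0
gripper_force: 1.2
```

Emit:
carry_out --deltas '[0, 0, 0, -0.0008, 0, 0, 1, 0, 0, 0, -0.0008, 0, 0, 1]'

```text
clock: 5.03
eef_pos: [537.8, -28.4, 99.3]
tool_rot: [3.142, -0.0, -0.17]
force: [2.2, -0.4, -0.0]
width: -0.1
gripper_force: 1.2
```

Emit:
carry_out --deltas '[0, 0, 0, -0.0008, 0, 0, 1, 0, 0, 0, -0.0008, 0, 0, 1]'

```text
clock: 5.28
eef_pos: [536.9, -28.2, 99.5]
tool_rot: [3.142, -0.001, -0.17]
force: [4.2, -0.3, -0.0]
width: -0.2
gripper_force: 1.9
```

Emit:
carry_out --deltas '[0, 0, 0, -0.0008, 0, 0, 1, 0, 0, 0, -0.0008, 0, 0, 1]'

```text
clock: 5.52
eef_pos: [536.1, -28.1, 99.7]
tool_rot: [-3.142, -0.003, -0.17]
force: [5.2, -0.5, -1.5]
width: 0.1
gripper_force: 2.8
```

Emit:
carry_out --deltas '[0, 0, 0, -0.0008, 0, 0, 1, 0, 0, 0, -0.0008, 0, 0, 1]'

```text
clock: 5.78
eef_pos: [535.5, -28.0, 99.9]
tool_rot: [-3.141, -0.005, -0.17]
force: [7.6, -1.3, -1.6]
width: -0.2
gripper_force: 3.4
```

Emit:
carry_out --deltas '[0, 0, 0, -0.0008, 0, 0, 1, 0, 0, 0, -0.0008, 0, 0, 1]'

```text
clock: 6.02
eef_pos: [534.8, -27.8, 100.1]
tool_rot: [-3.141, -0.007, -0.17]
force: [7.6, -0.7, 0.1]
width: -0.1
gripper_force: 4.0
```

Emit:
carry_out --deltas '[0, 0, 0, -0.0008, 0, 0, 1, 0, 0, 0, -0.0008, 0, 0, 1]'

```text
clock: 6.28
eef_pos: [534.4, -27.7, 100.4]
tool_rot: [-3.141, -0.009, -0.17]
force: [9.4, -1.9, -0.3]
width: 0.1
gripper_force: 4.7
```

Emit:
carry_out --deltas '[0, 0, 0, -0.0008, 0, 0, 1]'

```text
clock: 6.4
eef_pos: [534.1, -27.7, 100.5]
tool_rot: [-3.141, -0.01, -0.17]
force: [10.1, -2.0, -0.1]
width: -0.0
gripper_force: 5.0
```

Emit:
carry_out --deltas '[0, 0, 0, -0.0005, 0, 0, 1]'

```text
clock: 6.52
eef_pos: [534.0, -27.6, 100.6]
tool_rot: [-3.141, -0.011, -0.17]
force: [10.3, -2.2, -0.5]
width: 0.0
gripper_force: 5.2
```

Emit:
carry_out --deltas '[0, 0, 0, -0.0008, 0, 0, 1, 0, 0, 0, -0.0008, 0, 0, 1]'

```text
clock: 6.78
eef_pos: [533.0, -27.4, 100.8]
tool_rot: [-3.141, -0.012, -0.17]
force: [11.5, -2.5, 0.5]
width: -0.2
gripper_force: 5.6
```

Emit:
carry_out --deltas '[0, 0, 0, -0.0007, 0, 0, 1, 0, 0, 0, -0.0005, 0, 0, 1]'

```text
clock: 7.02
eef_pos: [532.7, -27.4, 101.0]
tool_rot: [-3.141, -0.014, -0.17]
force: [12.4, -2.4, 0.3]
width: -0.1
gripper_force: 6.1
```

Emit:
carry_out --deltas '[0, 0, 0, -0.0005, 0, 0, 1, 0, 0, 0, -0.0003, 0, 0, 1]'

```text
clock: 7.28
eef_pos: [532.5, -27.3, 101.2]
tool_rot: [-3.141, -0.015, -0.17]
force: [13.8, -2.2, -0.1]
width: 0.3
gripper_force: 6.4
```

Emit:
carry_out --deltas '[0, 0, 0, -0.0005, 0, 0, 1, 0, 0, 0, -0.0004, 0, 0, 1]'

```text
clock: 7.52
eef_pos: [532.2, -27.2, 101.3]
tool_rot: [-3.141, -0.016, -0.171]
force: [14.9, -3.8, 0.9]
width: -0.1
gripper_force: 6.8
```

Emit:
carry_out --deltas '[0, 0, 0, -0.0003, 0, 0, 1, 0, 0, 0, 0, 0, 0, 1]'

```text
clock: 7.78
eef_pos: [532.1, -27.2, 101.4]
tool_rot: [-3.141, -0.017, -0.17]
force: [13.7, -2.7, 0.5]
width: -0.1
gripper_force: 6.8
```

Emit:
carry_out --deltas '[0, 0, 0, 0, 0, 0, 1, 0, 0, 0, 0, 0, 0, 1]'

```text
clock: 8.02
eef_pos: [532.1, -27.2, 101.4]
tool_rot: [-3.141, -0.017, -0.171]
force: [14.3, -3.1, -0.3]
width: -0.3
gripper_force: 6.8
```

Emit:
carry_out --deltas '[0, 0, 0, 0.002, 0, 0, 1, 0, 0, 0, 0.004, 0, 0, 1, 0, 0, 0, 0.01, 0, 0, 1, 0, 0, 0, 0.014, 0, 0, 1, 0, 0, 0, 0, 0, -0.02, 1, 0, 0, 0, 0, 0, -0.03, 1, 0, 0, 0, -0.025, 0, 0, 1, 0, 0, 0, -0.03, 0, 0, 1, 0, 0, 0, -0.02, 0, 0, 1, 0, 0, 0, 0, 0, 0, 1]'

```text
clock: 9.28
eef_pos: [476.5, -17.9, 148.7]
tool_rot: [3.141, 0.006, -0.17]
force: [0.1, -0.8, -0.8]
width: 0.0
gripper_force: 0.0
```

Run:
```python
from h import *
s=ctrl.read_state();print(s["eef_pos"],s["force"])
im=ctrl.get_image("side");cv2.imwrite("pics/s2.png",cv2.resize(im[150:270,215:335,::-1],None,fx=5,fy=5,interpolation=cv2.INTER_CUBIC))
```

```text
[476.52066908 -17.92576431 148.73229748] [ 0.07947572 -0.81338314 -0.83144267]
```

View pics/s2.png

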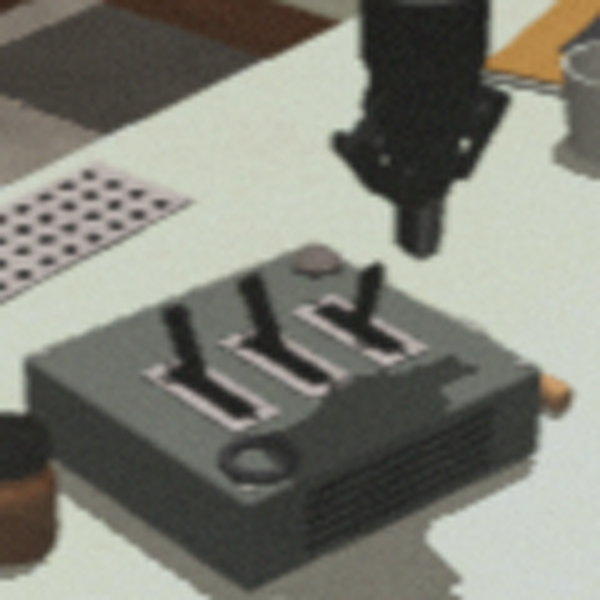

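The lever now leans to off, with its tip at crop (375,270), and the fist is on its near side. Next: descend and throw it on.

Emit:
carry_out --deltas '[0, 0, 0, 0, 0, 0.025, 1, 0, 0, 0, 0, 0, 0.024, 1, 0, 0, 0, 0.01, 0, 0, 1, 0, 0, 0, 0.007, 0, 0, 1, 0, 0, 0, 0.002, 0, 0, 1, 0, 0, 0, 0.002, 0, 0, 1, 0, 0, 0, 0.002, 0, 0, 1, 0, 0, 0, 0.002, 0, 0, 1, 0, 0, 0, 0.002, 0, 0, 1, 0, 0, 0, 0.002, 0, 0, 1]'

```text
clock: 10.58
eef_pos: [507.8, -23.2, 100.2]
tool_rot: [3.142, 0.001, -0.17]
force: [-2.1, 0.6, 1.2]
width: 0.5
gripper_force: 1.0
```

Emit:
carry_out --deltas '[0, 0, 0, 0.002, 0, 0, 1, 0, 0, 0, 0.002, 0, 0, 1, 0, 0, 0, 0.002, 0, 0, 1, 0, 0, 0, 0.002, 0, 0, 1, 0, 0, 0, 0.002, 0, 0, 1, 0, 0, 0, 0.002, 0, 0, 1, 0, 0, 0, 0.002, 0, 0, 1, 0, 0, 0, 0.002, 0, 0, 1]'

```text
clock: 11.58
eef_pos: [523.9, -26.0, 100.3]
tool_rot: [3.142, 0.0, -0.17]
force: [-2.9, -0.3, 1.1]
width: -0.2
gripper_force: 1.3
```

Offset is about -6 mm. The stop should come at about +9.

Emit:
carry_out --deltas '[0, 0, 0, 0.0015, 0, 0, 1, 0, 0, 0, 0.0015, 0, 0, 1, 0, 0, 0, 0.0015, 0, 0, 1, 0, 0, 0, 0.0015, 0, 0, 1, 0, 0, 0, 0.0015, 0, 0, 1, 0, 0, 0, 0.001, 0, 0, 1]'

```text
clock: 12.32
eef_pos: [532.5, -27.4, 100.4]
tool_rot: [-3.142, -0.0, -0.17]
force: [-2.9, 0.5, -0.7]
width: -0.4
gripper_force: 1.1
```

Emit:
carry_out --deltas '[0, 0, 0, 0.001, 0, 0, 1, 0, 0, 0, 0.001, 0, 0, 1, 0, 0, 0, 0.001, 0, 0, 1]'

```text
clock: 12.7
eef_pos: [535.4, -27.9, 100.4]
tool_rot: [-3.142, -0.0, -0.17]
force: [-1.7, 0.6, 0.4]
width: -0.1
gripper_force: 1.1
```

Emit:
carry_out --deltas '[0, 0, 0, 0.001, 0, 0, 1, 0, 0, 0, 0.0005, 0, 0, 1, 0, 0, 0, 0.0005, 0, 0, 1]'

```text
clock: 13.08
eef_pos: [537.4, -28.3, 100.4]
tool_rot: [-3.142, -0.0, -0.17]
force: [-2.1, -0.2, 0.4]
width: -0.1
gripper_force: 1.0
```

Emit:
carry_out --deltas '[0, 0, 0, 0.0006, 0, 0, 1, 0, 0, 0, 0.0006, 0, 0, 1]'

```text
clock: 13.32
eef_pos: [538.5, -28.5, 100.3]
tool_rot: [-3.142, -0.0, -0.17]
force: [-2.5, 0.5, -0.0]
width: -0.3
gripper_force: 1.0
```

Emit:
carry_out --deltas '[0, 0, 0, 0.0006, 0, 0, 1, 0, 0, 0, 0.0006, 0, 0, 1]'

```text
clock: 13.58
eef_pos: [539.7, -28.7, 100.3]
tool_rot: [-3.142, -0.0, -0.17]
force: [-2.4, 0.4, -0.2]
width: -0.1
gripper_force: 1.0
```

Emit:
carry_out --deltas '[0, 0, 0, 0.0006, 0, 0, 1, 0, 0, 0, 0.0006, 0, 0, 1]'

```text
clock: 13.82
eef_pos: [540.9, -28.9, 100.4]
tool_rot: [-3.142, -0.0, -0.17]
force: [-1.8, 1.0, -0.5]
width: 0.0
gripper_force: 1.0
```

Emit:
carry_out --deltas '[0, 0, 0, 0.0005, 0, 0, 1, 0, 0, 0, 0.0005, 0, 0, 1]'

```text
clock: 14.08
eef_pos: [541.9, -29.0, 100.3]
tool_rot: [-3.142, -0.0, -0.17]
force: [-2.0, 0.2, 0.4]
width: 0.1
gripper_force: 1.0
```

Emit:
carry_out --deltas '[0, 0, 0, 0.0005, 0, 0, 1, 0, 0, 0, 0.0005, 0, 0, 1]'

```text
clock: 14.32
eef_pos: [542.8, -29.2, 100.3]
tool_rot: [3.142, -0.0, -0.17]
force: [-1.9, 0.4, -0.3]
width: -0.1
gripper_force: 1.0
```

Emit:
carry_out --deltas '[0, 0, 0, 0.0005, 0, 0, 1, 0, 0, 0, 0.0005, 0, 0, 1]'

```text
clock: 14.58
eef_pos: [543.8, -29.4, 100.3]
tool_rot: [-3.142, -0.0, -0.17]
force: [-2.1, -0.2, -0.1]
width: 0.3
gripper_force: 1.0
```

Emit:
carry_out --deltas '[0, 0, 0, 0.0005, 0, 0, 1, 0, 0, 0, 0.0005, 0, 0, 1]'

```text
clock: 14.82
eef_pos: [544.4, -29.5, 100.3]
tool_rot: [-3.142, 0.001, -0.17]
force: [-2.8, 0.4, 1.6]
width: 0.2
gripper_force: 1.7
```

Emit:
carry_out --deltas '[0, 0, 0, 0.0005, 0, 0, 1, 0, 0, 0, 0.0005, 0, 0, 1]'

```text
clock: 15.08
eef_pos: [544.6, -29.5, 100.2]
tool_rot: [3.142, 0.002, -0.17]
force: [-4.7, 1.7, 2.4]
width: 0.1
gripper_force: 3.2
```

Emit:
carry_out --deltas '[0, 0, 0, 0.0005, 0, 0, 1, 0, 0, 0, 0.0005, 0, 0, 1]'

```text
clock: 15.32
eef_pos: [544.7, -29.5, 100.1]
tool_rot: [3.142, 0.004, -0.17]
force: [-7.1, 1.2, 4.0]
width: 0.0
gripper_force: 4.2
```

At the stop (position no longer advances, force climbing). I'll back off, lift and check.

Emit:
carry_out --deltas '[0, 0, 0, 0, 0, 0, 1, 0, 0, 0, -0.002, 0, 0, 1, 0, 0, 0, -0.005, 0, 0, 1, 0, 0, 0, -0.02, 0, 0, 1, 0, 0, 0, -0.02, 0, 0, 1, 0, 0, 0, 0, 0, -0.04, 1, 0, 0, 0, 0, 0, -0.05, 1, 0, 0, 0, 0, 0, -0.03, 1, 0, 0, 0, 0, 0, 0, 1]'

```text
clock: 16.45
eef_pos: [503.4, -22.2, 223.0]
tool_rot: [-3.14, -0.009, -0.17]
force: [1.1, 0.5, -0.1]
width: -0.4
gripper_force: 0.0
```

Run:
```python
from h import *
s=ctrl.read_state();print(s["eef_pos"],s["force"])
im=ctrl.get_image("side");cv2.imwrite("pics/s3.png",cv2.resize(im[150:270,215:335,::-1],None,fx=5,fy=5,interpolation=cv2.INTER_CUBIC))
```

```text
[503.38586474 -22.1669347  223.02080409] [ 1.14419652  0.47841639 -0.14875522]
```

View pics/s3.png

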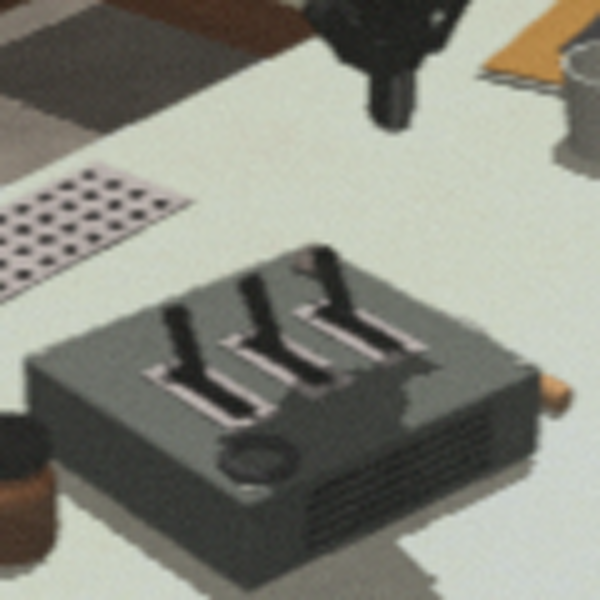

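All three levers lean parallel to on (tips at crop (177,312), (252,282) and (322,255)), nothing else has moved, and the arm is clear.

```bash
python3 -c "
from cell import ctrl
print(ctrl.finish_job())"
```

```text
the job is handed in; nothing more can be done
None
```

I pressed the tripped right-hand lever to off at about 14.6 N, held it about 0.5 s, and threw it fully on to its stop; the last picture shows all three levers on and the box's surroundings undisturbed. I handed the job in; the hand-in returned no verdict, and the latch reset is inferred from the force, since the latch can't be seen.

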